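# Clear the V-block fixture and press the lens barrel into its V

### The arm

A 6-joint arm with a two-finger parallel gripper is mounted at the origin on a cart in front of the work surface, level with it; the furniture and walls round the work are solid. World frame = base frame: x ahead of the robot, y to its left, z up, the work surface at z = 0. Lengths are in m, angles in rad, forces in N, time in s.
With the tool pointing down it reaches from about 0.375 to 0.9 m from the base axis. Payload 3.1 kg.
Tool frame: the origin (TCP) lies at the very end of the fingers, on their centre line; the grasp point (between the pads) lies 19 mm behind it; z points along the fingers, x is the direction in which the jaws open and shut, and the axes are right-handed (so a half turn about z gives the same grasp; the last joint's range is limited). The gripper opens to 87 mm and grips with 3 to 60 N. Pads are 19 mm wide; open, the fingers measure 117 mm over their backs; the gripper's body (75 mm by 190 mm) begins 51 mm behind the grasp point.
Start: joints at [1.121, 0.527, 1.433, -0, 1.181, -0.178], TCP at [0.168, 0.602, 0.223] pointing down, gripper open.
Joint ranges: [-3.08, 3.08], [-0.75, 2.2], [0.22, 2.44], [-1.43, 4.57], [0, 2.65], [-2.85, 2.85]. Speed limits (rad/s): [2.79, 2.79, 3.14, 3.14, 3.14, 3.14].

### API

Orientations are given as a unit quaternion [x, y, z, w].
In Python, from workcell import sensors, eyes, manip gives the robot as it stands. The module is installed in compiled form; this text tells all that it offers.
- The arm moves only by the tool carry_out, never from a script. Its argument "moves" is one flat list of numbers, 6 for each row, row after row: the shift along the tool's x, y, z in units of 30 mm (1.0 is 30 mm), then the turn, a rotation vector about the tool's x, y, z in units of 6 degrees (1.0 is 6 degrees). A call has 1 to 10 rows; each row is the pose to reach, as a shift and turn from the pose commanded when the call began, along the tool's axes at that moment; what a row does not reach only later rows make up. A row lasts 1/8 s, in which the tool goes at most 62.5 mm and 10.7 degrees, less where a joint would pass 70% of its speed; a pose out of reach is approached as far as the arm can. A call with a gripper value outside its range is refused whole. "fingers" is the closure in counts, from 0 (fully open) to 255 (shut), set as the call begins (left out, the last holds). The fingers move at their own pace and stop on an object; the grip force is fixed at half the most. Time passes only in rows, so rows that repeat a pose let the fingers close. It gives the time, the measured TCP pose, the force and the opening at its end, in the units of the state.
- sensors.get_state(): the state, without advancing time (a new reading comes with each control period).
- eyes.get_image(name): name is "scene" or "top" or "wrist"; returns the picture (384x512x3 uint8, red, green, blue); there is no depth.
- eyes.camera_info(name): a dict with "vfov" (degrees; the focal length in pixels is half the picture's height over the tangent of half this angle, whatever the lens; pixels are square), "cx", "cy" (the principal point, pixels), "k1" (the pictures are not rectified: a ray, as slopes to the right and down, at radius r is drawn at 1 + k1 r^2 times it, then the intrinsics apply), "R" (3x3) and "t" (3): a world point X has camera coordinates R X + t. Camera axes: x right, y down, z forward; pixel columns grow to the right and rows downward; lengths in m; the calibration is good to about 2 mm. A picture is of the moment at which its call begins: read the wrist's pose just before it. camera_info takes no time and is no camera call; for the wrist camera it gives the pose at the moment of the call.
- manip.close_job(): hands the job in, once; it reports no verdict.
The state is a dict: "time": time; "joints": joint angles; "qvel": joint speeds; "effort": joint torques, N m; "ee_pos": TCP position; "tool_rot": TCP orientation; "ft_force": force on the tool from outside, world axes, zero at the start; "wrist_torque": the same for the moment, N m; "finger_gap": opening from 0.0 (shut) to 1.0 (fully open).
Only numpy, scipy, OpenCV 4.12 (cv2) and the standard library are available. Lean on these libraries where they do the work, as an engineer would, in place of code of your own. Each camera call takes 0.05 s, during which the arm holds its last target.

### The job

Clear the fixture first: put the eraser and the red adapter that were left on its blue plate into the dark parts tray. Then take the lens barrel from its orange rest, lay it lengthwise in the V-block, centred along it and resting on both sloping faces, and press it down with about ten newtons. Finish while still holding it pressed like that with the gripper (do not let go at the end), never pressing hard, and leave the tape roll, cross clamp and mouse alone.

Things in the scene. Friction and masses are not known exactly. Their poses are not given: they have to be found in the camera images.
- v_fixture: V-block fixture bolted to the trolley: blue plate 140 x 165 x 8 mm (x, y, z), origin at the centre of its underside, z up. On its +y half, centred on y = +40 mm, a grey steel V-block 90 mm long (x), 72 mm wide, its top 36 mm above the underside. The -y half of the plate is a flat ledge, top 8 mm up, where two small parts were left
- v_seat (a point): centre of the lens barrel's axis when seated: middle of the V's length, 43.1 mm above the plate's underside; x along the 90-degree V (its bottom 12 mm above the underside), z up. Across its middle the block is cut away for fingers: a gap 42 mm long (x from -21 to +21 mm), its floor 11 mm up
- v_face_left: the sloping face on the +y side of the V (in two 24 mm long halves either side of the finger gap), part of the fixture; origin at the plate's underside below the bottom of the V, axes as the fixture's
- v_face_right: the sloping face on the -y side of the V, likewise; same origin and axes
- lens_barrel: rigid dark metal lens barrel with two bright bands, glass at both ends: a cylinder 44 mm across and 90 mm long, 0.14 to 0.28 kg, lying on its side; origin at its centre, x along its axis (it may have rolled about x; either end may face either way)
- lens_rest: orange storage rest, fixed, plate 110 x 60 x 6 mm, origin at the centre of its underside, x along the barrel that lies on it; the barrel's axis is 31.9 mm above the underside, held by four black pegs near its ends; the middle 46 mm are free for fingers
- parts_tray: shallow dark plastic tray, 245 x 157 x 20 mm (x, y, z), fixed on the lab table to the right; origin at the centre of its underside, floor 2 mm thick, walls 2 mm. Low parts lie along both of its short sides (a brass mass, a green clip, a memory stick); the middle (x from -70 to +65 mm) is free
- eraser: blue and white eraser 19 x 42 x 12 mm (x, y, z), about 20 g, lying on the fixture's ledge; origin at the centre of its underside
- adapter_red: red plug adapter 13 x 40 x 13 mm (x, y, z), about 20 g, lying on the fixture's ledge; origin at the centre of its underside, its long side along y
- tape_roll: bystander, not to be disturbed: roll of black tape on the trolley, 62 mm across, 19 mm high; origin at the underside
- spare_clamp: bystander, not to be disturbed: metal cross clamp, about 65 mm on each side; origin at the underside
- mouse: bystander, not to be disturbed: black computer mouse, 52 x 108 x 36 mm; origin at the underside

How it is judged:
By the outcome, as a careful person would: the job done as asked, in the order asked, and still so for the second after the job is handed in, while the arm keeps its last pose, push and grip.
It also fails if it takes over 72 s, if anything falls off the work surface, if the arm or the gripper's body presses on something with over 40 N, if the wrist force passes 120 N, or if a joint passes its speed limit or range.

## Working session

There is one attempt and no reset: what is moved stays moved. The work goes in short steps, Python scripts to look and compute and a tool call to move; the robot and the scene stay as the last step left them, time stands still between calls to the robot, and variables do not carry over. Pictures are saved under pics/ and viewed, and the job is handed in when it is done.

Besides the shell and the picture viewer there is one more tool, called after "Call:" by a JSON object that holds its "op" and its "data". carry_out: Moves the arm, as the interface text tells. Its arguments: {"type":"object","properties":{"moves":{"type":"array","items":{"type":"number"}},"fingers":{"type":"number"}},"required":["moves"]}

```bash
mkdir -p pics; ls; cat > h.py <<'E'
import numpy as np, cv2
from workcell import sensors, eyes, manip
def snap(n,f):
    ci=eyes.camera_info(n); im=eyes.get_image(n); cv2.imwrite('pics/'+f+'.png',im[:,:,::-1]); np.save('pics/'+f+'.npy',np.array([ci],dtype=object),allow_pickle=True); return im,ci
def load(f): return cv2.imread('pics/'+f+'.png'), np.load('pics/'+f+'.npy',allow_pickle=True)[0]
def KD(ci):
    f=192/np.tan(np.radians(ci['vfov'])/2)
    return np.array([[f,0,ci['cx']],[0,f,ci['cy']],[0,0,1.]]),np.array([ci['k1'],0,0,0,0.])
def proj(ci,X):
    K,D=KD(ci);R=np.array(ci['R']);t=np.array(ci['t'])
    return cv2.projectPoints(np.atleast_2d(np.array(X,float)),cv2.Rodrigues(R)[0],t,K,D)[0].reshape(-1,2)
def ray(ci,px,z):
    K,D=KD(ci);R=np.array(ci['R']);t=np.array(ci['t'])
    u=cv2.undistortPoints(np.array(px,float).reshape(-1,1,2),K,D).reshape(-1,2)
    d=np.c_[u,np.ones(len(u))]@R; o=-R.T@t
    return o+d*((z-o[2])/d[:,2])[:,None]
def crop(f,x0,y0,x1,y1,s,out):
    im,_=load(f); c=cv2.resize(im[y0:y1,x0:x1],None,fx=s,fy=s,interpolation=cv2.INTER_CUBIC); cv2.imwrite('pics/'+out+'.png',c)
E
python3 - <<'E'
from h import *
for n in ['scene','top','wrist']:
    im,ci=snap(n,n+'0'); print(n,{k:np.round(v,3).tolist() for k,v in ci.items()})
print(sensors.get_state())
E
```

```text
pics
scene {'vfov': 48.94, 'cx': 255.192, 'cy': 198.701, 'k1': -0.12, 'R': [[0.812, -0.584, -0.014], [-0.296, -0.392, -0.871], [0.503, 0.711, -0.491]], 't': [-0.443, 0.223, 0.878]}
top {'vfov': 44.656, 'cx': 254.879, 'cy': 194.245, 'k1': -0.036, 'R': [[0.003, -1.0, 0.0], [-0.978, -0.003, -0.209], [0.209, 0.0, -0.978]], 't': [-0.002, 0.592, 1.213]}
wrist {'vfov': 71.838, 'cx': 255.671, 'cy': 190.103, 'k1': -0.018, 'R': [[0.267, 0.964, -0.002], [0.918, -0.254, 0.304], [0.292, -0.083, -0.953]], 't': [-0.626, -0.037, 0.393]}
{'time': 0.15, 'joints': array([ 1.12048087e+00,  5.28275606e-01,  1.43362540e+00, -2.92668064e-05,
        1.18144322e+00, -1.78472939e-01]), 'qvel': array([ 0.00173471, -0.00243611, -0.00409936, -0.00028386,  0.00023743,
       -0.00068116]), 'effort': array([ 4.66765923e-04, -4.40430737e+01, -1.76842350e+01,  6.32814760e-02,
        5.52465941e-02, -1.19644355e-04]), 'ee_pos': array([0.16752059, 0.60152194, 0.22177679]), 'tool_rot': array([ 7.96396589e-01,  6.04774096e-01, -7.74281727e-04,  4.09474094e-04]), 'ft_force': array([ 0.56558036, -1.03057771,  0.55713506]), 'wrist_torque': array([0.01287722, 0.01327537, 0.02513299]), 'finger_gap': 1.002633777860077}
```

View pics/scene0.png

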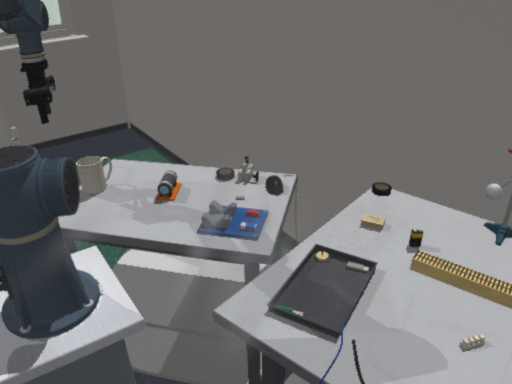

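View pics/top0.png

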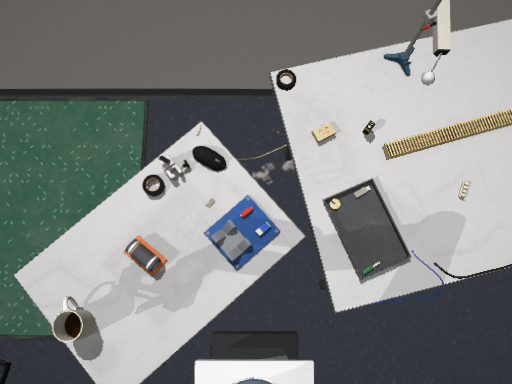

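View pics/wrist0.png

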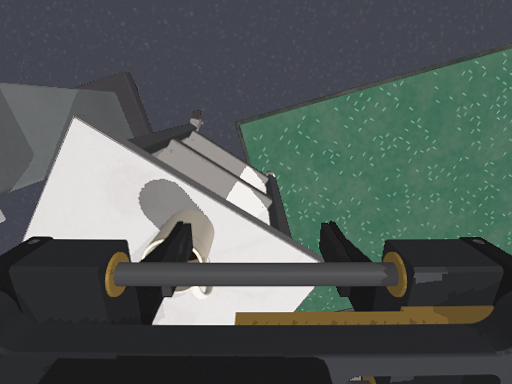

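```bash
python3 - <<'E'
from h import *
crop('top0',195,185,310,275,6,'c_fix'); crop('top0',110,220,185,285,8,'c_rest'); crop('top0',310,165,420,290,4.5,'c_tray'); crop('top0',135,130,240,215,6,'c_by')
_,ci=load('top0'); print(proj(ci,[[0,0,0],[.5,0,0]]))
E
```

```text
[[254.29840765 420.23004765]
 [254.82408356 230.61545234]]
```

View pics/c_fix.png

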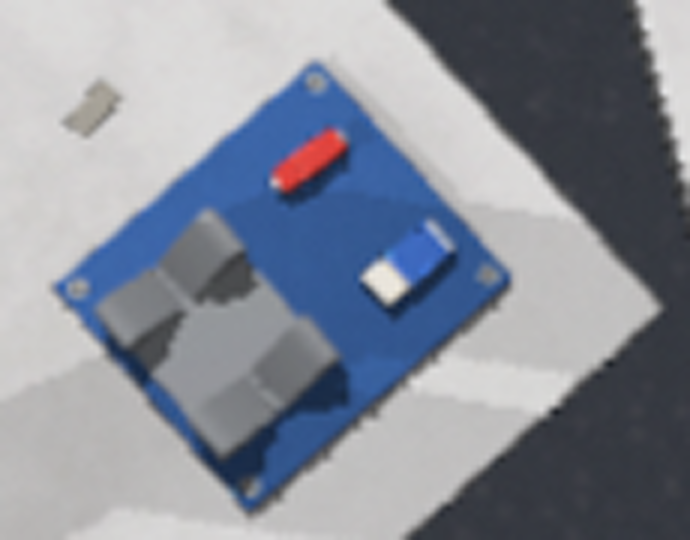

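View pics/c_rest.png

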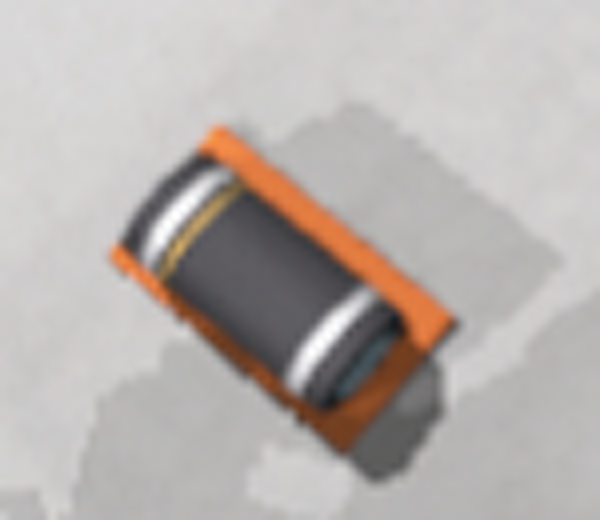

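View pics/c_tray.png

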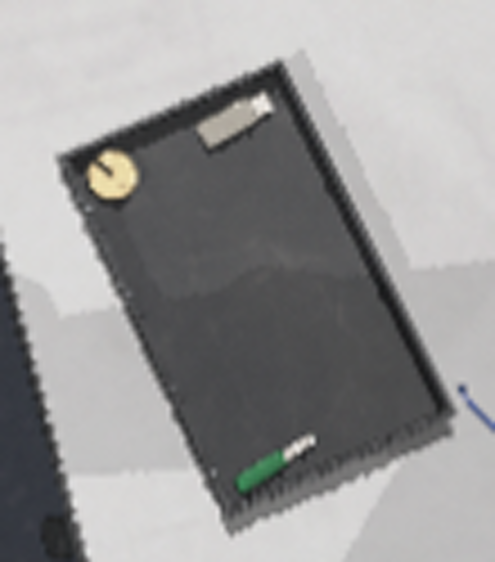

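View pics/c_by.png

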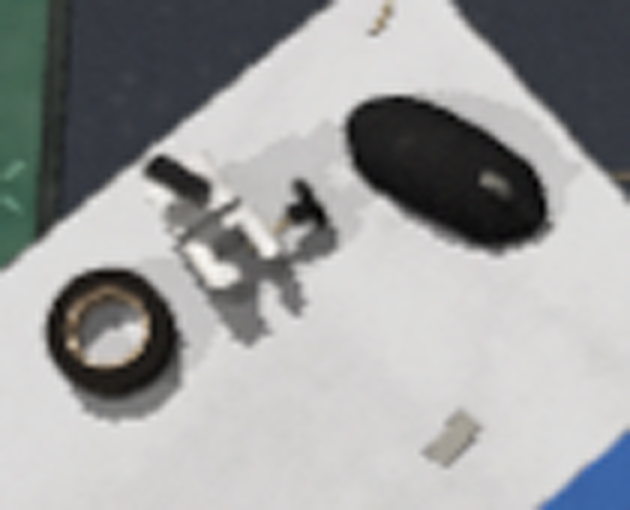

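```bash
cat > m.py <<'E'
from h import *
_,ci=load('top0')
def C(p,x0,y0,s): return (np.array(p,float)+.5)/s-.5+np.array([x0,y0])
def fit(loc,wor):
    loc=np.array(loc,float);w=wor[:,:2];a=loc-loc.mean(0);b=w-w.mean(0)
    th=np.arctan2((a[:,0]*b[:,1]-a[:,1]*b[:,0]).sum(),(a*b).sum());R=np.array([[np.cos(th),-np.sin(th)],[np.sin(th),np.cos(th)]])
    c=w.mean(0)-R@loc.mean(0);print('c',c.round(4),'yaw',th.round(4),np.degrees(th).round(2),'res',((loc@R.T+c-w)*1e3).round(1).tolist());return c,th
E
python3 - <<'E'
from m import *
p=ray(ci,C([[316,60],[512,275],[250,517],[53,287]],195,185,6),.008)
print(p.round(4), np.linalg.norm(np.diff(p,axis=0),axis=1))
# top corner: image up=+x world, left=+y world
# fixture +y = toward lower-left in image: V-block side. x = y rotated -90
c,th=fit([[.07,-.0825],[-.07,-.0825],[-.07,.0825],[.07,.0825]],p); 
for name,pts,z in [('adapter',[[273,184],[288,194],[350,148],[333,128]],.021),('eraser',[[361,279],[391,306],[456,246],[432,221]],.020)]:
    q=ray(ci,C(pts,195,185,6),z);print(name,q.round(4).tolist(),q.mean(0).round(4),np.linalg.norm(np.diff(q,axis=0),axis=1).round(3),np.degrees(np.arctan2(*(q[2]-q[1])[[1,0]])))
q=ray(ci,C([[110,255],[220,125],[460,322],[348,455]],110,220,8),.006);fit([[.055,-.03],[.055,.03],[-.055,.03],[-.055,-.03]],q)
q=ray(ci,C([[125,230],[205,150],[408,315],[325,410]],110,220,8),.032);print('barrel rough',q.mean(0))
q=ray(ci,C([[60,157],[280,62],[454,412],[230,533]],310,165,4.5),.02);fit([[.1225,.0785],[.1225,-.0785],[-.1225,-.0785],[-.1225,.0785]],q)
for n,xy,z in [('mouse',(447,172),.02),('clamp',(235,230),.03),('tape',(112,330),.015)]: print(n,ray(ci,C([xy],135,130,6),z).round(3))
E
```

```text
[[ 0.6021  0.0218  0.008 ]
 [ 0.4997 -0.0703  0.008 ]
 [ 0.3875  0.0509  0.008 ]
 [ 0.4934  0.144   0.008 ]] [0.13777033 0.16510492 0.1409973 ]
c [0.4957 0.0366] yaw 0.7328 41.99 res [[0.8, 0.2], [-0.8, -1.2], [0.9, 0.2], [-0.9, 0.8]]
adapter [[0.5403, 0.0413, 0.021], [0.5356, 0.0343, 0.021], [0.5574, 0.0055, 0.021], [0.5668, 0.0135, 0.021]] [0.55   0.0236 0.021 ] [0.008 0.036 0.012] -52.82216004487796
eraser [[0.496, 0.0002, 0.02], [0.4835, -0.0137, 0.02], [0.5115, -0.0438, 0.02], [0.5232, -0.0327, 0.02]] [ 0.5036 -0.0225  0.02  ] [0.019 0.041 0.016] -47.077774262885065
c [0.4281 0.3051] yaw 0.9071 51.97 res [[46.2, -36.6], [-46.7, 36.4], [-46.2, 37.0], [46.8, -36.8]]
barrel rough [0.43039714 0.30560169 0.032     ]
c [ 0.5038 -0.3106] yaw 0.4158 23.82 res [[-1.8, 2.4], [-0.1, 0.0], [-3.8, -2.5], [5.7, 0.2]]
mouse [[0.706 0.132 0.02 ]]
clamp [[0.674 0.23  0.03 ]]
tape [[0.629 0.29  0.015]]
```

```bash
cat >> m.py <<'E'
from scipy.spatial.transform import Rotation as Ro
def down(yaw): return Ro.from_matrix(np.array([[np.cos(yaw),np.sin(yaw),0],[np.sin(yaw),-np.cos(yaw),0],[0,0,-1.]]))
def mv(p,yaw,p0,R0):
    s=R0.inv().apply(np.array(p)-p0)/.03; r=(R0.inv()*down(yaw)).as_rotvec(degrees=True)/6
    print('move',s.round(3).tolist(),r.round(3).tolist(),'dist',np.linalg.norm(s)*30,'deg',np.linalg.norm(r)*6)
def cur():
    s=sensors.get_state(); return s['ee_pos'],Ro.from_quat(s['tool_rot'])
E
python3 - <<'E'
from m import *
q=ray(ci,C([[110,255],[220,125],[460,322],[348,455]],110,220,8),.006);fit([[.055,.03],[.055,-.03],[-.055,-.03],[-.055,.03]],q)
_,w=load('wrist0'); R=np.array(w['R']);o=-R.T@np.array(w['t']); p,r=cur()
print('cam in tool',r.inv().apply(o-p),'fwd in tool',r.inv().apply(R[2]))
mv([.51,.01,.2],.733,p,r)
E
```

```text
c [0.4281 0.3051] yaw 0.9027 51.72 res [[-0.8, 0.3], [0.6, -0.8], [0.8, 0.1], [-0.6, 0.4]]
cam in tool [ 0.00151875 -0.08446119 -0.16247801] fwd in tool [-1.26313949e-06  3.04186011e-01  9.52612655e-01]
move [-15.927, 16.291, 0.749] [0.002, 0.017, 5.405] dist 683.8600600078316 deg 32.427553584248656
```

```bash
python3 - <<'E'
from m import *
p,r=cur(); mv([.4957,.0366,.2],.733,p,r)
E
```

```text
move [-15.201, 15.594, 0.748] [0.002, 0.017, 5.405] dist 653.6916347120609 deg 32.427553584248656
```

Call:
{"op": "carry_out", "data": {"moves": [-15.2,15.6,0.75,0,0,5.4,-15.2,15.6,0.75,0,0,5.4,-15.2,15.6,0.75,0,0,5.4,-15.2,15.6,0.75,0,0,5.4,-15.2,15.6,0.75,0,0,5.4,-15.2,15.6,0.75,0,0,5.4,-15.2,15.6,0.75,0,0,5.4,-15.2,15.6,0.75,0,0,5.4,-15.2,15.6,0.75,0,0,5.4,-15.2,15.6,0.75,0,0,5.4], "fingers": 130}}

```text
time: 1.4
ee_pos: [0.4825, 0.0601, 0.201]
tool_rot: [0.934, 0.358, 0.0, -0.0]
ft_force: [0.4, 1.0, -0.1]
finger_gap: 0.491
```

Call:
{"op": "carry_out", "data": {"moves": [0,0,0,0,0,0,0,0,0,0,0,0]}}

```text
time: 1.65
ee_pos: [0.4809, 0.0621, 0.2006]
tool_rot: [0.934, 0.358, -0.001, -0.001]
ft_force: [-0.5, 0.6, 0.0]
finger_gap: 0.49
```

```bash
python3 - <<'E'
from m import *
snap('wrist','w1'); print(cur()[0])
E
```

```text
[0.48050659 0.06274824 0.20072604]
```

View pics/w1.png

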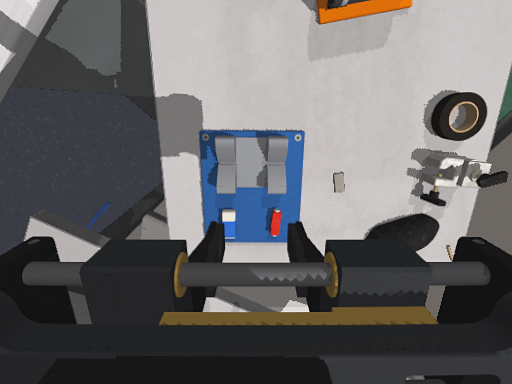

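```bash
python3 - <<'E'
from h import *
crop('w1',190,120,315,250,4.6,'c_w1')
E
```

```text
(no output)
```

View pics/c_w1.png

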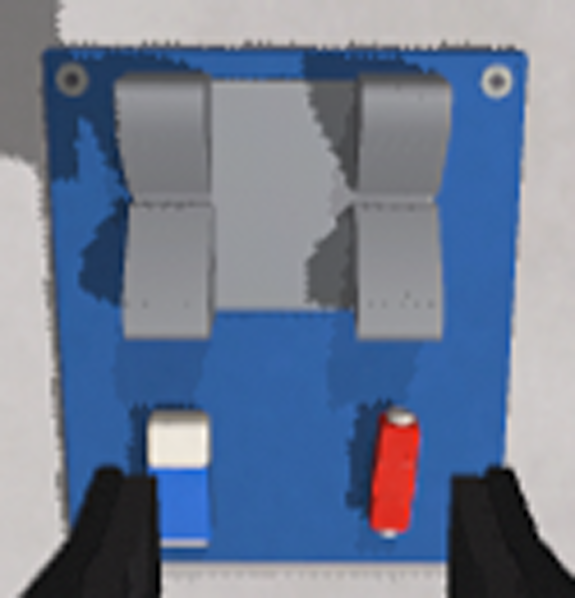

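```bash
cat > m2.py <<'E'
from m import *
_,cw=load('w1')
f=lambda pts,z: ray(cw,C(pts,190,120,4.6),z)
p=f([[45,50],[526,50]],.008); print(p, np.linalg.norm(p[0]-p[1]))
d=p[1]-p[0]; print(np.degrees(np.arctan2(d[1],d[0])))
b=f([[170,562],[440,562]],.008)
yh=np.array([-d[1],d[0],0])/np.linalg.norm(d); print('width',(p-b)@yh)
c=p.mean(0)-yh*.0825; print('fix centre',c)
v=f([[116,78],[450,78],[443,338],[124,338]],.036);print('vblock top',v.mean(0),'seat from v',(c+yh*.04), np.linalg.norm(np.diff(v,axis=0),axis=1))
a=f([[383,418],[420,418],[408,532],[371,528]],.021);print('adapt',a.mean(0),np.linalg.norm(np.diff(a,axis=0),axis=1),np.degrees(np.arctan2(*(a[1]-a[2])[[1,0]]))-90)
e=f([[148,412],[210,412],[208,542]],.020);print('eras',(e[0]+e[2])/2,np.linalg.norm(np.diff(e,axis=0),axis=1),np.degrees(np.arctan2(*(e[1]-e[2])[[1,0]]))-90)
E
python3 m2.py
```

```text
[[0.39019887 0.05343082 0.008     ]
 [0.49233906 0.14549944 0.008     ]] 0.13751090208112568
42.031332862055365
width [0.16374911 0.16364088]
fix centre [0.49650576 0.03818588 0.008     ]
vblock top [0.46859961 0.06868173 0.036     ] seat from v [0.46972428 0.06789703 0.008     ] [0.08852313 0.0725376  0.09024028]
adapt [0.55083686 0.0277885  0.021     ] [0.01117645 0.03832589 0.01163751] 38.1035194263502
eras [ 0.50238638 -0.01809467  0.02      ] [0.01877466 0.04383221] 39.85020623452212
```

```bash
python3 - <<'E'
from m import *
p,r=cur(); print(p); mv([.5505,.026,.09],np.radians(38),p,r); mv([.5505,.026,.03],np.radians(38),p,r)
E
```

```text
[0.48050659 0.06274824 0.20072604]
move [0.916, 2.478, 3.686] [-0.015, 0.01, 0.675] dist 136.05060900400798 deg 4.048531783425906
move [0.918, 2.481, 5.686] [-0.015, 0.01, 0.675] dist 188.14062122272657 deg 4.048531783425906
```

Call:
{"op": "carry_out", "data": {"moves": [0.92,2.48,3.69,0,0,0.68,0.92,2.48,3.69,0,0,0.68,0.92,2.48,3.69,0,0,0.68,0.92,2.48,3.69,0,0,0.68,0.92,2.48,4.7,0,0,0.68,0.92,2.48,5.35,0,0,0.68,0.92,2.48,5.35,0,0,0.68,0.92,2.48,5.35,0,0,0.68]}}

```text
time: 2.7
ee_pos: [0.5525, 0.0259, 0.0427]
tool_rot: [0.945, 0.326, 0.001, 0.001]
ft_force: [0.4, -0.1, -0.6]
finger_gap: 0.493
```

```bash
python3 - <<'E'
from m import *
p,r=cur(); print(p); snap('wrist','w2'); mv([.5505,.026,.0105],np.radians(38),p,r)
E
```

```text
[0.55253049 0.02585678 0.04269514]
move [-0.053, -0.048, 1.073] [0.02, -0.019, 0.001] dist 32.259423238011664 deg 0.1653316824998532
```

View pics/w2.png

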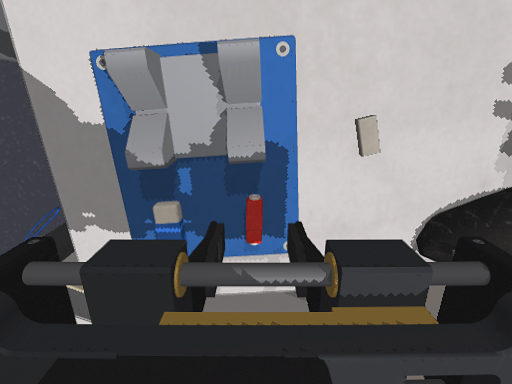

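```bash
python3 - <<'E'
from m import *
_,cw=load('w2'); crop('w2',215,180,300,260,7,'c_w2')
p,r=cur(); q=ray(cw,[[248,199],[262,199],[262,243],[246,243]],.021); print(q.mean(0),r.inv().apply(q.mean(0)-p)*1e3)
print(proj(cw,[p]))
E
```

```text
[0.55206979 0.02714857 0.021     ] [ 0.33763941 -1.63116836 21.58760247]
[[253.80341891 236.99867513]]
```

View pics/c_w2.png

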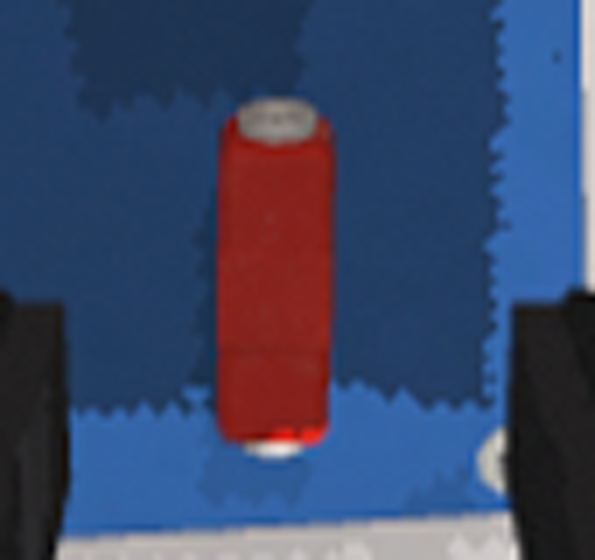

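Call:
{"op": "carry_out", "data": {"moves": [0,-0.05,0.6,0,0,0,0,-0.05,1.05,0,0,0,0,-0.05,1.05,0,0,0,0,-0.05,1.05,0,0,0]}}

```text
time: 3.25
ee_pos: [0.5512, 0.0264, 0.0093]
tool_rot: [0.946, 0.325, 0.0, 0.0]
ft_force: [0.7, 0.1, -0.8]
finger_gap: 0.489
```

Call:
{"op": "carry_out", "data": {"moves": [0,0,0,0,0,0,0,0,0,0,0,0,0,0,0,0,0,0,0,0,0,0,0,0,0,0,0,0,0,0], "fingers": 255}}

```text
time: 3.88
ee_pos: [0.5511, 0.0264, 0.0091]
tool_rot: [0.946, 0.325, 0.0, 0.0]
ft_force: [-0.6, -0.6, 0.8]
finger_gap: 0.141
```

```bash
python3 - <<'E'
from m import *
q=ray(ci,C([[60,157],[280,62],[454,412],[230,533]],310,165,4.5),.02); print(q.round(4),np.linalg.norm(np.diff(q,axis=0),axis=1))
p,r=cur(); mv([.5191,-.2711,.13],np.radians(38),p,r)
E
```

```text
[[ 0.586  -0.1917  0.02  ]
 [ 0.6477 -0.3329  0.02  ]
 [ 0.4272 -0.4293  0.02  ]
 [ 0.3544 -0.2884  0.02  ]] [0.15417456 0.24062048 0.15863076]
move [-6.939, 7.166, -4.03] [0.0, -0.0, -0.009] dist 322.74246285901523 deg 0.05315379109720876
```

Call:
{"op": "carry_out", "data": {"moves": [0,0,-1.5,0,0,0,0,0,-4.0,0,0,0,-1,1,-4.0,0,0,0,-6.95,7.15,-4,0,0,0,-6.95,7.15,-4,0,0,0,-6.95,7.15,-4,0,0,0,-6.95,7.15,-4,0,0,0,-6.95,7.15,-4,0,0,0,-6.95,7.15,-4,0,0,0,-6.95,7.15,-4,0,0,0]}}

```text
time: 5.12
ee_pos: [0.5182, -0.2688, 0.1288]
tool_rot: [0.945, 0.326, -0.0, -0.001]
ft_force: [0.6, -0.3, 0.6]
finger_gap: 0.14
```

```bash
python3 - <<'E'
from m import *
p,r=cur(); print(p); snap('wrist','w3'); mv([.5191,-.2711,.03],np.radians(38),p,r)
E
```

```text
[ 0.51821462 -0.26883442  0.12875513]
move [-0.023, 0.084, 3.292] [-0.019, 0.001, 0.007] dist 98.78507901485325 deg 0.12085165412901791
```

View pics/w3.png

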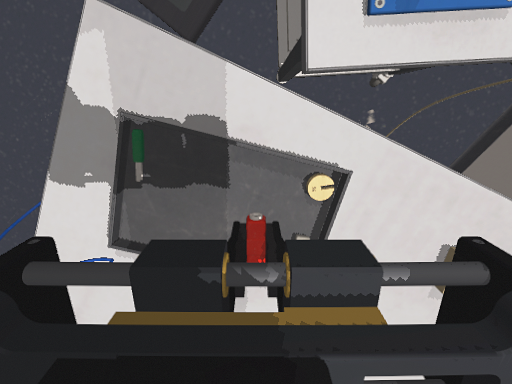

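```bash
python3 - <<'E'
from m import *
_,cw=load('w3')
q=ray(cw,[[121,111],[351,172],[111,247]],.02); print(q, np.linalg.norm(q[1]-q[0]),np.linalg.norm(q[2]-q[0]),np.degrees(np.arctan2(*(q[1]-q[0])[[1,0]])))
d=(q[1]-q[0])/np.linalg.norm(q[1]-q[0]); print('c',(q[0]+q[1])/2-.0785*np.array([-d[1],d[0],0]))
print(ray(cw,[[320,187]],.008))
E
```

```text
[[ 0.36457993 -0.28672558  0.02      ]
 [ 0.58654946 -0.19128146  0.02      ]
 [ 0.43042784 -0.42756456  0.02      ]] 0.24161963984342302 0.1554720698391638 23.267100571295934
c [ 0.50657361 -0.31111938  0.02      ]
[[ 0.57658902 -0.22477339  0.008     ]]
```

Call:
{"op": "carry_out", "data": {"moves": [0,0.05,2,0,0,0,0,0.05,3.3,0,0,0,0,0.05,3.7,0,0,0,0,0.05,4.0,0,0,0,0,0.05,4.08,0,0,0,0,0.05,4.08,0,0,0]}}

```text
time: 5.92
ee_pos: [0.5202, -0.2725, 0.0077]
tool_rot: [0.946, 0.325, 0.001, 0.001]
ft_force: [0.8, 0.1, 0.0]
finger_gap: 0.141
```

Call:
{"op": "carry_out", "data": {"moves": [0,0,0.1,0,0,0,0,0,0.1,0,0,0,0,0,0.1,0,0,0]}}

```text
time: 6.3
ee_pos: [0.5195, -0.2722, 0.0038]
tool_rot: [0.946, 0.325, 0.0, 0.0]
ft_force: [0.3, -0.1, 0.2]
finger_gap: 0.144
```

Call:
{"op": "carry_out", "data": {"moves": [0,0,0,0,0,0,0,0,0,0,0,0,0,0,0,0,0,0,0,0,-0.5,0,0,0,0,0,-2.5,0,0,0,0,0,-4,0,0,0,0,0,-4,0,0,0], "fingers": 130}}

```text
time: 7.18
ee_pos: [0.5221, -0.274, 0.1287]
tool_rot: [0.946, 0.325, 0.003, 0.004]
ft_force: [-0.2, -1.1, -0.6]
finger_gap: 0.487
```

```bash
python3 - <<'E'
from m import *
snap('wrist','w4');p,r=cur(); print(p); mv([.503,-.020,.125],np.radians(41.5),p,r)
E
```

```text
[ 0.52056574 -0.27291626  0.12638265]
move [4.723, -7.008, 0.016] [0.049, -0.01, -0.591] dist 253.5292933076017 deg 3.56031588587452
```

View pics/w4.png

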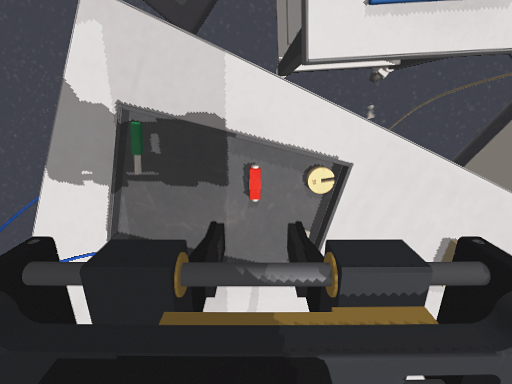

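Call:
{"op": "carry_out", "data": {"moves": [4.72,-7.0,0,0,0,-0.6,4.72,-7.0,0,0,0,-0.6,4.72,-7.0,0,0,0,-0.6,4.72,-7.0,0,0,0,-0.6,4.72,-7.0,0,0,0,-0.6,4.72,-7.0,0,0,0,-0.6,4.72,-7.0,1.5,0,0,-0.6,4.72,-7.0,2.75,0,0,-0.6,4.72,-7.0,2.75,0,0,-0.6,4.72,-7.0,2.75,0,0,-0.6]}}

```text
time: 8.48
ee_pos: [0.5027, -0.0208, 0.0416]
tool_rot: [0.935, 0.354, 0.0, 0.0]
ft_force: [-0.3, -0.4, 0.4]
finger_gap: 0.489
```

```bash
python3 - <<'E'
from m import *
snap('wrist','w5');p,r=cur(); print(p); crop('w5',200,160,320,260,6,'c_w5');print(proj(load('w5')[1],[p]))
E
```

```text
[ 0.50309621 -0.02057675  0.04218736]
[[254.20249461 237.14093606]]
```

View pics/c_w5.png

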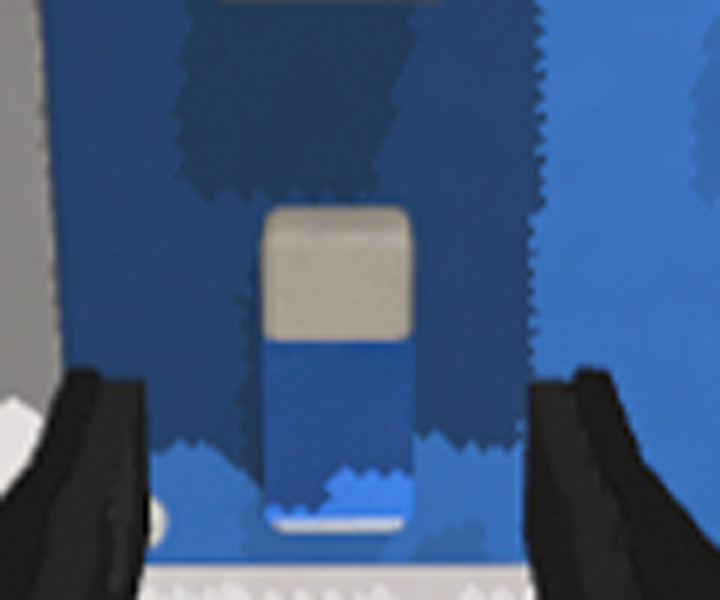

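Well centred between the fingers (eraser edges at crop x 265–412, fingers at 148–525), so I descend and close.

Call:
{"op": "carry_out", "data": {"moves": [0,0,0.6,0,0,0,0,0,1.05,0,0,0,0,0,1.07,0,0,0,0,0,1.07,0,0,0]}}

```text
time: 9.02
ee_pos: [0.5023, -0.0195, 0.0095]
tool_rot: [0.935, 0.355, 0.0, 0.0]
ft_force: [-0.1, -0.7, -0.6]
finger_gap: 0.487
```

Call:
{"op": "carry_out", "data": {"moves": [0,0,0,0,0,0,0,0,0,0,0,0,0,0,0,0,0,0,0,0,0,0,0,0], "fingers": 255}}

```text
time: 9.52
ee_pos: [0.5021, -0.0194, 0.0092]
tool_rot: [0.935, 0.355, 0.0, 0.0]
ft_force: [0.1, 1.0, 2.0]
finger_gap: 0.213
```

```bash
python3 - <<'E'
from m import *
p,r=cur(); print(p,sensors.get_state()['finger_gap']); mv([.484,-.345,.13],np.radians(38),p,r)
E
```

```text
[ 0.50209712 -0.01944889  0.00920844] 0.2134505335221883
move [-7.648, 7.722, -4.026] [0.002, -0.001, 0.591] dist 347.70912404585175 deg 3.547543604068565
```

Call:
{"op": "carry_out", "data": {"moves": [0,0,-1.5,0,0,0,0,0,-4.0,0,0,0,-1,1,-4.0,0,0,0,-7.65,7.7,-4,0,0,0.6,-7.65,7.7,-4,0,0,0.6,-7.65,7.7,-4,0,0,0.6,-7.65,7.7,-4,0,0,0.6,-7.65,7.7,-4,0,0,0.6,-7.65,7.7,-4,0,0,0.6,-7.65,7.7,-4,0,0,0.6]}}

```text
time: 10.78
ee_pos: [0.4828, -0.3432, 0.1286]
tool_rot: [0.946, 0.325, -0.0, -0.001]
ft_force: [-0.1, 0.8, -0.6]
finger_gap: 0.214
```

Call:
{"op": "carry_out", "data": {"moves": [0,0,0,0,0,0,0,0,2,0,0,0,0,0,3.3,0,0,0,0,0,3.7,0,0,0,0,0,3.95,0,0,0,0,0,3.95,0,0,0,0,0,3.95,0,0,0]}}

```text
time: 11.65
ee_pos: [0.4843, -0.3452, 0.0119]
tool_rot: [0.946, 0.325, 0.001, 0.001]
ft_force: [0.8, -0.7, -0.2]
finger_gap: 0.215
```

Call:
{"op": "carry_out", "data": {"moves": [0,0,0.2,0,0,0,0,0,0.25,0,0,0,0,0,0.25,0,0,0]}}

```text
time: 12.02
ee_pos: [0.4834, -0.3446, 0.0034]
tool_rot: [0.946, 0.325, 0.0, 0.0]
ft_force: [-0.8, -0.0, 3.6]
finger_gap: 0.214
```

Call:
{"op": "carry_out", "data": {"moves": [0,0,0,0,0,0,0,0,0,0,0,0,0,0,0,0,0,0,0,0,-0.5,0,0,0,0,0,-2.5,0,0,0,0,0,-4,0,0,0,0,0,-4,0,0,0], "fingers": 140}}

```text
time: 12.9
ee_pos: [0.4858, -0.3468, 0.1281]
tool_rot: [0.946, 0.325, 0.002, 0.005]
ft_force: [0.5, 0.0, 0.4]
finger_gap: 0.449
```

```bash
python3 - <<'E'
from m import *
snap('wrist','w6');p,r=cur(); print(p); mv([.41,.29,.2],np.radians(51.9-90),p,r)
E
```

```text
[ 0.48445701 -0.34547521  0.125777  ]
move [11.072, -18.216, -2.563] [0.039, -0.037, 12.675] dist 644.1130685552613 deg 76.05247038433552
```

View pics/w6.png

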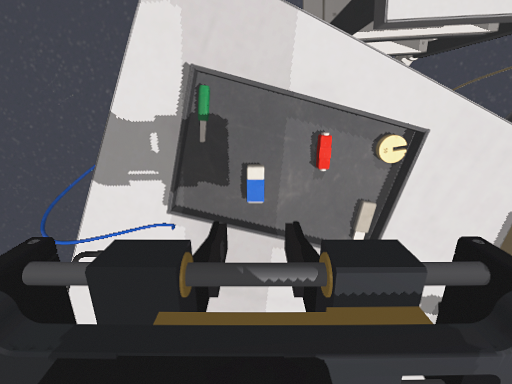

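```bash
python3 - <<'E'
from m import *
p,r=cur(); mv([.403,.274,.2],np.radians(51.9-90),p,r)
E
```

```text
move [10.56, -17.939, -2.562] [0.039, -0.037, 12.675] dist 629.200950754835 deg 76.05247038433552
```

Call:
{"op": "carry_out", "data": {"moves": [10.55,-17.95,-2.55,0,0,12.67,10.55,-17.95,-2.55,0,0,12.67,10.55,-17.95,-2.55,0,0,12.67,10.55,-17.95,-2.55,0,0,12.67,10.55,-17.95,-2.55,0,0,12.67,10.55,-17.95,-2.55,0,0,12.67,10.55,-17.95,-2.55,0,0,12.67,10.55,-17.95,-2.55,0,0,12.67,10.55,-17.95,-2.55,0,0,12.67,10.55,-17.95,-2.55,0,0,12.67], "fingers": 0}}

```text
time: 14.2
ee_pos: [0.4052, 0.2418, 0.1945]
tool_rot: [0.945, -0.326, -0.001, 0.001]
ft_force: [0.4, 0.1, -0.4]
finger_gap: 0.998
```

```bash
python3 - <<'E'
from m import *
p,r=cur(); print(p);mv([.403,.274,.2],np.radians(51.9-90),p,r)
E
```

```text
[0.40519006 0.24183859 0.19446517]
move [-0.719, -0.798, -0.185] [0.022, 0.013, 0.003] dist 32.70759841374119 deg 0.1533864393773875
```

Call:
{"op": "carry_out", "data": {"moves": [-0.7,-0.8,-0.2,0,0,0,-0.7,-0.8,-0.2,0,0,0,-0.7,-0.8,-0.2,0,0,0]}}

```text
time: 14.58
ee_pos: [0.404, 0.2712, 0.2003]
tool_rot: [0.945, -0.326, -0.001, 0.001]
ft_force: [-0.4, -0.8, -0.5]
finger_gap: 1.005
```

```bash
python3 - <<'E'
from m import *
p,r=cur(); print(p);snap('wrist','w7')
E
```

```text
[0.4039635  0.27115437 0.20025841]
```

View pics/w7.png

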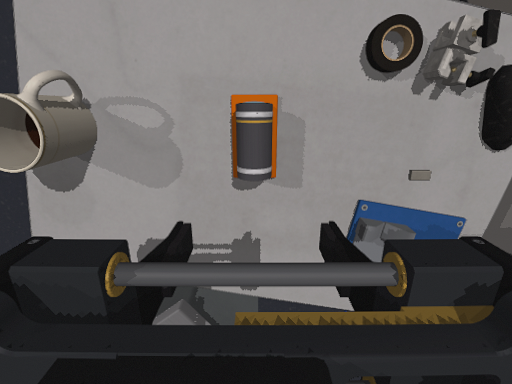

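```bash
python3 - <<'E'
from m import *
crop('w7',220,85,290,190,5.5,'c_w7')
_,cw=load('w7')
q=proj(cw,[[.4281,.3051,.054]]);print(q)
E
```

```text
[[254.88868658 144.68430627]]
```

View pics/c_w7.png

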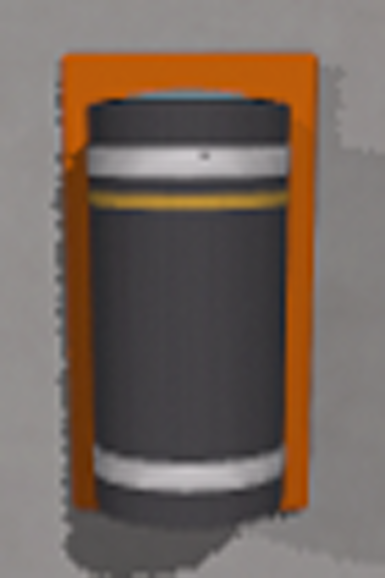

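```bash
cat > ov.py <<'E'
from m import *
_,cw=load('w7'); f=lambda pts,z: ray(cw,C(pts,220,85,5.5),z)
q=f([[63,55],[318,55],[306,508],[75,508]],.006)
c,th=fit([[.055,.03],[.055,-.03],[-.055,-.03],[-.055,.03]],q)
im=cv2.imread('pics/c_w7.png'); im=cv2.resize(im,None,fx=1.4,fy=1.4)
a=np.linspace(0,2*np.pi,60)
def ring(c,th,x):
    loc=np.c_[np.full(60,x),.022*np.cos(a),.022*np.sin(a)]
    R=Ro.from_euler('z',th); return proj(cw,R.apply(loc)+[c[0],c[1],.0319])
for x in (-.045,.045):
    g=((ring(c,th,x)-[220,85]+.5)*5.5-.5)*1.4
    cv2.polylines(im,[g.round().astype(int)],True,(0,255,0),1); print(x,(g/1.4).min(0),(g/1.4).max(0))
cv2.imwrite('pics/ov.png',im)
E
python3 ov.py
```

```text
c [0.4286 0.3076] yaw 0.9064 51.94 res [[0.1, 1.1], [1.0, 0.3], [0.0, -1.2], [-1.1, -0.2]]
-0.045 [ 95.61579934 476.71082842] [283.61373418 525.22014901]
0.045 [87.12007572 95.01094624] [291.54252395  96.33061022]
```

View pics/ov.png

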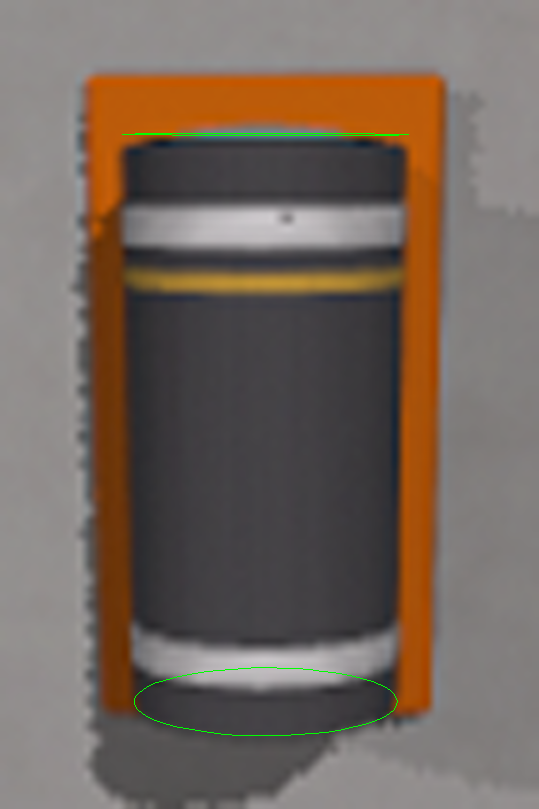

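```bash
python3 - <<'E'
from m import *
p,r=cur(); print(p);mv([.4285,.307,.07],np.radians(51.94-90),p,r)
E
```

```text
[0.40419237 0.27082183 0.20036655]
move [-0.102, -1.46, 4.342] [0.025, 0.011, -0.011] dist 137.4596587471938 deg 0.1790063038313361
```

Call:
{"op": "carry_out", "data": {"moves": [-0.1,-1.46,1,0,0,0,-0.1,-1.46,3,0,0,0,-0.1,-1.46,4.33,0,0,0,-0.1,-1.46,4.33,0,0,0,-0.1,-1.46,4.33,0,0,0,-0.1,-1.46,4.33,0,0,0]}}

```text
time: 15.38
ee_pos: [0.4311, 0.3086, 0.0733]
tool_rot: [0.945, -0.326, 0.001, -0.001]
ft_force: [0.1, 0.1, 0.0]
finger_gap: 1.0
```

```bash
python3 - <<'E'
from m import *
p,r=cur(); print(p,r.as_quat().round(4));snap('wrist','w8');mv([.4285,.307,.0129],np.radians(51.94-90),p,r)
E
```

```text
[0.43108806 0.30862632 0.07332468] [ 0.9452 -0.3265  0.0015 -0.0013]
move [-0.038, 0.103, 2.014] [-0.033, -0.018, -0.009] dist 60.50193792231503 deg 0.2331963823685098
```

View pics/w8.png

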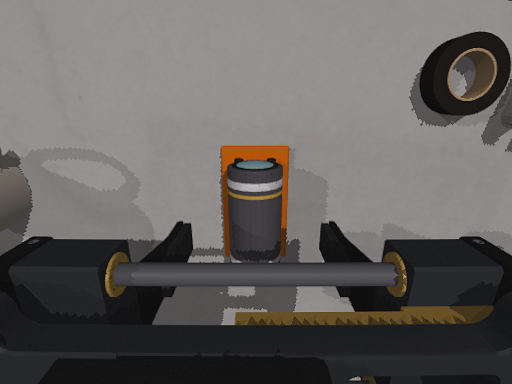

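```bash
python3 - <<'E'
from m import *
im,cw=load('w8'); a=np.linspace(0,2*np.pi,80)
def ring(c,th,x,rr=.022):
    loc=np.c_[np.full(80,x),rr*np.cos(a),rr*np.sin(a)]
    return proj(cw,Ro.from_euler('z',th).apply(loc)+[c[0],c[1],.0319])
s=5;x0,y0=205,140
cr=cv2.resize(im[140:265,205:310],None,fx=s,fy=s,interpolation=cv2.INTER_CUBIC)
c=np.array([.4286,.3073]);th=np.radians(51.94)
for x in (.045,-.045):
    g=((ring(c,th,x)-[x0,y0]+.5)*s-.5);cv2.polylines(cr,[g.round().astype(int)],True,(0,255,0),1)
pl=np.c_[np.array([[.055,.03],[.055,-.03],[-.055,-.03],[-.055,.03]]),np.full(4,.006)]
g=((proj(cw,Ro.from_euler('z',th).apply(pl)+[c[0],c[1],0])-[x0,y0]+.5)*s-.5);cv2.polylines(cr,[g.round().astype(int)],True,(255,255,0),1)
cv2.imwrite('pics/ov8.png',cr)
E
```

```text
(no output)
```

View pics/ov8.png

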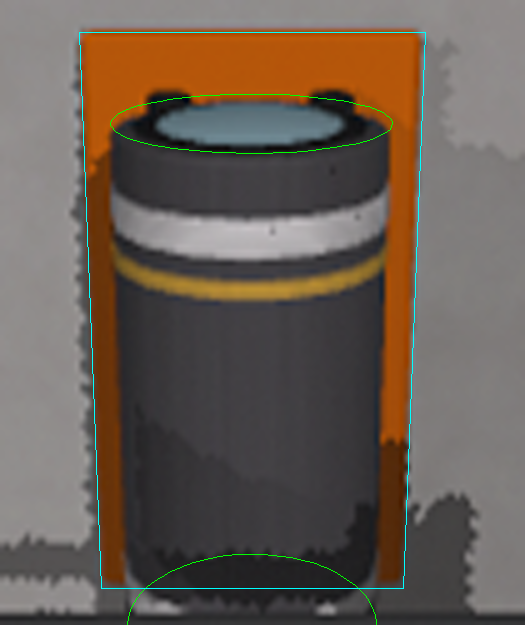

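Call:
{"op": "carry_out", "data": {"moves": [-0.04,0.1,1,0,0,0,-0.04,0.1,1.6,0,0,0,-0.04,0.1,1.85,0,0,0,-0.04,0.1,1.95,0,0,0,-0.04,0.1,1.95,0,0,0,-0.04,0.1,1.95,0,0,0]}}

```text
time: 16.18
ee_pos: [0.4273, 0.307, 0.0135]
tool_rot: [0.945, -0.326, 0.0, -0.0]
ft_force: [0.4, 0.1, 0.0]
finger_gap: 0.999
```

```bash
python3 - <<'E'
from m import *
p,r=cur(); print(p,r.as_quat().round(4));mv([.4285,.307,.0129],np.radians(51.94-90),p,r)
E
```

```text
[0.4272574  0.30703814 0.01350656] [ 9.453e-01 -3.261e-01  5.000e-04 -4.000e-04]
move [0.033, -0.025, 0.02] [-0.011, -0.006, -0.002] dist 1.383270531279243 deg 0.07587868785612624
```

Fingers are in position around the barrel; I apply a small correction and close.

Call:
{"op": "carry_out", "data": {"moves": [0.03,-0.02,0.02,0,0,0,0.03,-0.02,0.02,0,0,0,0.03,-0.02,0.02,0,0,0,0.03,-0.02,0.02,0,0,0,0.03,-0.02,0.02,0,0,0], "fingers": 255}}

```text
time: 16.8
ee_pos: [0.4279, 0.3067, 0.0122]
tool_rot: [0.945, -0.326, -0.0, 0.0]
ft_force: [0.9, -1.6, 0.9]
finger_gap: 0.519
```

Call:
{"op": "carry_out", "data": {"moves": [0,0,0,0,0,0,0,0,0,0,0,0]}}

```text
time: 17.05
ee_pos: [0.4284, 0.3066, 0.0123]
tool_rot: [0.945, -0.326, 0.0, -0.0]
ft_force: [0.8, -3.0, 0.1]
finger_gap: 0.499
```

Call:
{"op": "carry_out", "data": {"moves": [0,0,-0.3,0,0,0,0,0,-1,0,0,0,0,0,-2.5,0,0,0,0,0,-4.5,0,0,0,0,0,-4.5,0,0,0,0,0,-4.5,0,0,0]}}

```text
time: 17.8
ee_pos: [0.4266, 0.3064, 0.147]
tool_rot: [0.945, -0.326, -0.001, 0.001]
ft_force: [-0.5, -0.9, -3.2]
finger_gap: 0.494
```

```bash
python3 - <<'E'
from m import *
p,r=cur(); print(p,sensors.get_state()['ft_force']);snap('wrist','w9');mv([.41,.0144,.16],np.radians(-47.97),p,r)
E
```

```text
[0.42656822 0.30644909 0.14695572] [-0.54805943 -0.91452226 -3.22832504]
move [5.567, 8.005, -0.429] [0.015, 0.009, 1.65] dist 292.8093769921114 deg 9.903283965435381
```

View pics/w9.png

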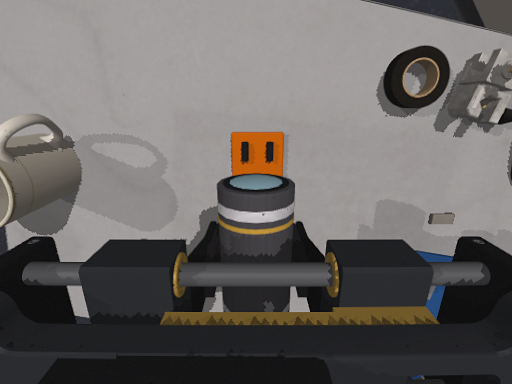

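Call:
{"op": "carry_out", "data": {"moves": [5.55,8.0,-0.4,0,0,1.65,5.55,8.0,-0.4,0,0,1.65,5.55,8.0,-0.4,0,0,1.65,5.55,8.0,-0.4,0,0,1.65,5.55,8.0,-0.4,0,0,1.65,5.55,8.0,-0.4,0,0,1.65,5.55,8.0,-0.4,0,0,1.65,5.55,8.0,-0.4,0,0,1.65]}}

```text
time: 18.85
ee_pos: [0.4102, 0.0164, 0.1586]
tool_rot: [0.914, -0.406, -0.001, 0.0]
ft_force: [0.0, 0.6, -3.1]
finger_gap: 0.499
```

```bash
python3 - <<'E'
from m import *
p,r=cur(); print(p,r.as_quat());snap('wrist','w10')
print(sensors.get_state()['ee_pos'])
E
```

```text
[0.41023698 0.01635777 0.15864219] [ 9.14024047e-01 -4.05658612e-01 -1.06062536e-03  8.57411969e-05]
[0.41044819 0.01635598 0.15881658]
```

View pics/w10.png

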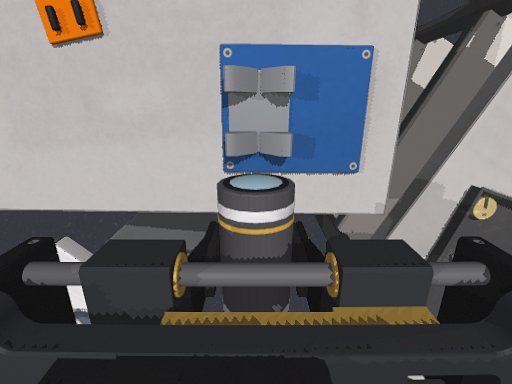

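```bash
python3 - <<'E'
from m import *
crop('w10',210,35,385,205,4.4,'c_w10')
E
```

```text
(no output)
```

View pics/c_w10.png

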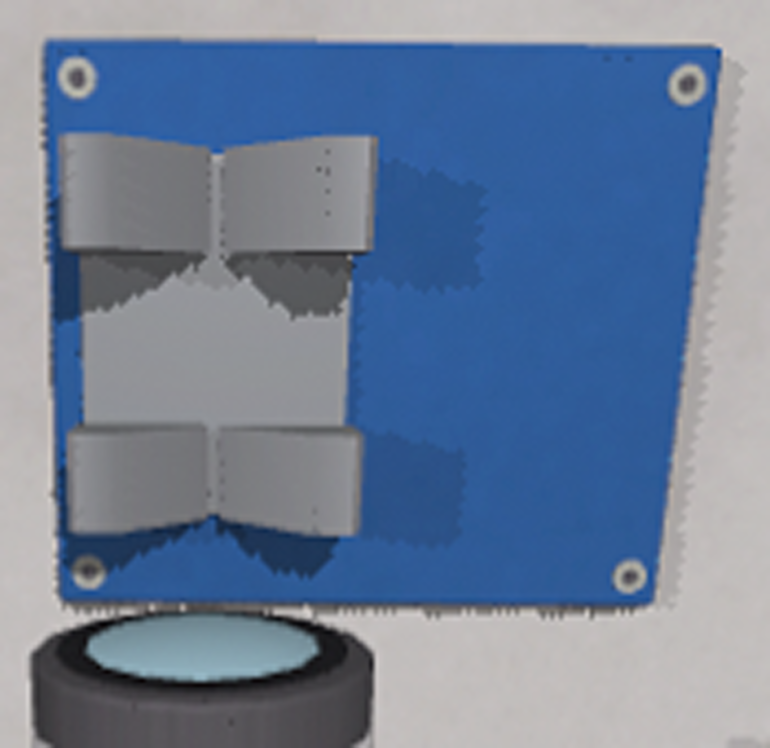

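```bash
cat > f10.py <<'E'
from m import *
im,cw=load('w10'); f=lambda pts,z: ray(cw,C(pts,210,35,4.4),z)
c,th=fit([[.07,.0825],[.07,-.0825],[-.07,-.0825],[-.07,.0825]],f([[45,41],[720,48],[652,605],[60,601]],.008))
cv,tv=fit([[.045,.076],[.045,.004],[-.045,.004],[-.045,.076]],f([[61,134],[377,138],[361,535],[69,533]],.036))
R=Ro.from_euler('z',th).as_matrix()
for cc,t in((c,th),(cv,tv)): print('seat',cc+.04*np.array([-np.sin(t),np.cos(t)]))
p=np.array([.41035,.01636,.1587]); r=Ro.from_quat([9.14024e-01,-4.056586e-01,-1.06e-03,8.57e-05])
# barrel in tool frame: axis along tool -y ; end at y=-45+dy, x=dx, z=-19+dz
a=np.linspace(0,2*np.pi,80)
s=4.4
cr=cv2.imread('pics/c_w10.png')
for dy,col in((0,(0,255,0)),(.002,(0,0,255)),(-.002,(255,0,255))):
    loc=np.c_[.022*np.cos(a),np.full(80,-.045+dy),-.019+.022*np.sin(a)]
    g=((proj(cw,r.apply(loc)+p)-[210,35]+.5)*s-.5);cv2.polylines(cr,[g.round().astype(int)],True,col,1)
cv2.imwrite('pics/ov10.png',cr[560:])
E
python3 f10.py
```

```text
c [0.4958 0.0377] yaw 0.7296 41.81 res [[-0.2, 1.3], [1.3, -0.3], [-0.2, -1.1], [-0.9, 0.0]]
c [0.4961 0.0372] yaw 0.7288 41.75 res [[-0.5, 0.3], [0.5, -0.4], [-0.1, 0.0], [0.1, 0.0]]
seat [0.46914302 0.06750626]
seat [0.46943604 0.06707516]
```

View pics/ov10.png

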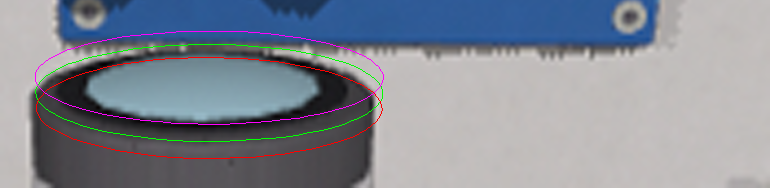

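```bash
python3 - <<'E'
from m import *
p,r=cur(); print(p);mv([.4693,.0672,.16],np.radians(-48.15),p,r);mv([.4693,.0672,.04],np.radians(-48.15),p,r)
E
```

```text
[0.41044819 0.01635598 0.15881658]
move [0.06, -2.592, -0.041] [0.007, 0.013, 0.05] dist 77.78206964838813 deg 0.31196713423533673
move [0.065, -2.595, 3.959] [0.007, 0.013, 0.05] dist 142.0071462753273 deg 0.31196713423533673
```

Call:
{"op": "carry_out", "data": {"moves": [0.06,-1.3,0,0,0,0.05,0.06,-2.59,0,0,0,0.05,0.06,-2.59,0,0,0,0.05,0.06,-2.59,1.5,0,0,0.05,0.06,-2.59,2.8,0,0,0.05,0.06,-2.59,3.4,0,0,0.05,0.06,-2.59,3.6,0,0,0.05,0.06,-2.59,3.6,0,0,0.05,0.06,-2.59,3.6,0,0,0.05]}}

```text
time: 20.02
ee_pos: [0.4704, 0.0658, 0.0521]
tool_rot: [0.913, -0.409, 0.001, -0.0]
ft_force: [-0.4, 0.1, -2.1]
finger_gap: 0.498
```

```bash
python3 - <<'E'
from m import *
p,r=cur(); print(p);snap('wrist','w11');snap('scene','s11');snap('top','t11');mv([.4693,.0672,.03],np.radians(-48.15),p,r)
print(sensors.get_state()['ft_force'])
crop('w11',180,110,330,260,4,'c_w11'); crop('s11',180,180,290,260,6,'c_s11')
E
```

```text
[0.47038603 0.06584333 0.05210755]
move [-0.059, -0.002, 0.737] [-0.011, -0.012, -0.018] dist 22.175746200247517 deg 0.14291998333360834
[-0.46513241 -0.31533259 -1.78131527]
```

View pics/c_w11.png

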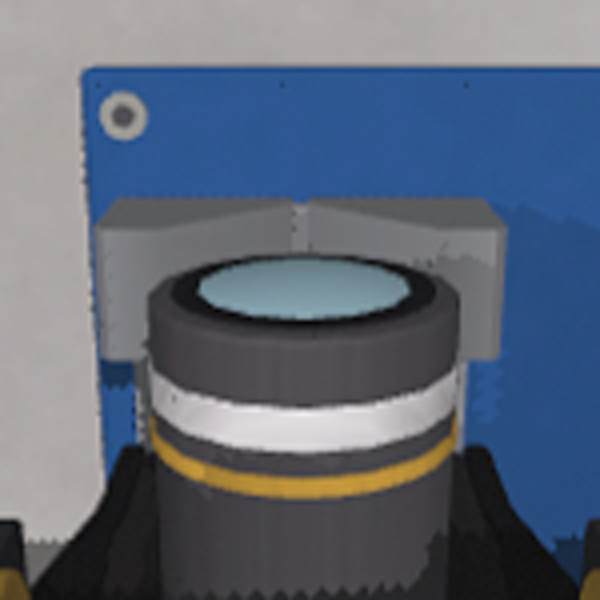

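View pics/c_s11.png

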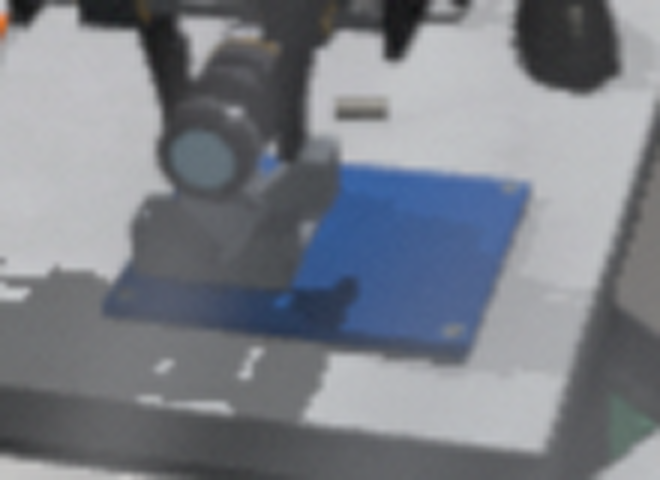

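View pics/t11.png

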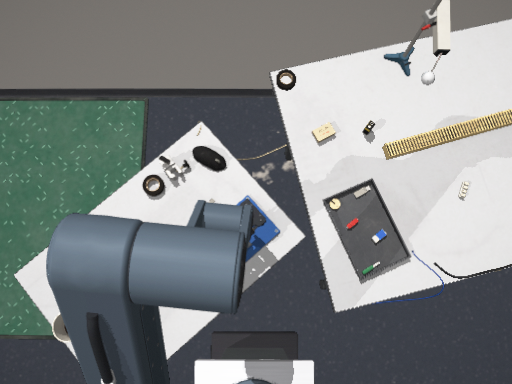

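Call:
{"op": "carry_out", "data": {"moves": [0,0,0.4,0,0,0,0,0,0.7,0,0,0,0,0,0.8,0,0,0,0,0,0.8,0,0,0,0,0,0.8,0,0,0]}}

```text
time: 20.8
ee_pos: [0.47, 0.0658, 0.0273]
tool_rot: [0.913, -0.409, 0.0, -0.0]
ft_force: [-0.1, 0.3, -2.1]
finger_gap: 0.494
```

```bash
python3 - <<'E'
from m import *
p,r=cur(); print(p,r.as_quat().round(4),sensors.get_state()['ft_force']);mv([.4693,.0672,.0235],np.radians(-48.15),p,r)
E
```

```text
[0.4699633  0.06580317 0.02727101] [ 0.9126 -0.4089  0.     -0.    ] [-0.09919798  0.27625416 -2.06036693]
move [-0.049, -0.014, 0.126] [-0.001, -0.001, -0.02] dist 4.075736704469762 deg 0.1187645239544722
```

Call:
{"op": "carry_out", "data": {"moves": [0,0,0.03,0,0,0,0,0,0.06,0,0,0,0,0,0.06,0,0,0]}}

```text
time: 21.18
ee_pos: [0.4699, 0.0658, 0.0255]
tool_rot: [0.913, -0.409, 0.0, -0.0]
ft_force: [-0.9, -0.1, -2.9]
finger_gap: 0.494
```

Call:
{"op": "carry_out", "data": {"moves": [0,0,0.03,0,0,0,0,0,0.03,0,0,0]}}

```text
time: 21.42
ee_pos: [0.4698, 0.0658, 0.0245]
tool_rot: [0.913, -0.409, -0.0, 0.0]
ft_force: [0.7, 0.2, -2.0]
finger_gap: 0.496
```

```bash
cat > st.py <<'E'
from m import *
s=sensors.get_state();p,r=cur();print(s['time'],p.round(4),'F',s['ft_force'].round(2),'tool',r.inv().apply(s['ft_force']).round(2),'T',r.inv().apply(s['wrist_torque']).round(3),s['finger_gap'])
E
python3 st.py
```

```text
21.425 [0.4698 0.0658 0.0245] F [ 0.67  0.23 -2.02] tool [ 0.28 -0.65  2.02] T [-0.186 -0.021  0.009] 0.4957787309765835
```

Call:
{"op": "carry_out", "data": {"moves": [0,0,0.02,0,0,0,0,0,0.02,0,0,0]}}

```text
time: 21.68
ee_pos: [0.4699, 0.0658, 0.024]
tool_rot: [0.913, -0.409, -0.0, 0.0]
ft_force: [0.1, 0.7, -2.1]
finger_gap: 0.497
```

```bash
python3 st.py
```

```text
21.675 [0.4699 0.0658 0.024 ] F [ 0.14  0.66 -2.09] tool [-0.39 -0.54  2.09] T [-0.147  0.026  0.033] 0.496945987354073
```

Call:
{"op": "carry_out", "data": {"moves": [0,0,0.02,0,0,0,0,0,0.02,0,0,0]}}

```text
time: 21.92
ee_pos: [0.4698, 0.0659, 0.0237]
tool_rot: [0.913, -0.409, 0.0, -0.0]
ft_force: [-0.4, 1.4, 3.1]
finger_gap: 0.499
```

```bash
python3 st.py
```

```text
21.925 [0.4698 0.0659 0.0237] F [-0.43  1.4   3.1 ] tool [-1.33 -0.61 -3.1 ] T [-0.18  -0.143 -0.011] 0.49923757158852894
```

Call:
{"op": "carry_out", "data": {"moves": [-0.01,0,0.01,0,0,0,-0.01,0,0.01,0,0,0]}}

```text
time: 22.18
ee_pos: [0.4697, 0.0661, 0.0235]
tool_rot: [0.913, -0.409, 0.0, -0.0]
ft_force: [0.3, 1.3, 5.7]
finger_gap: 0.495
```

```bash
python3 st.py
```

```text
22.175 [0.4697 0.0661 0.0235] F [0.29 1.31 5.72] tool [-0.79 -1.09 -5.72] T [-0.277 -0.165  0.011] 0.4948644464897868
```

Call:
{"op": "carry_out", "data": {"moves": [-0.01,0,0.012,0,0,0,-0.01,0,0.012,0,0,0]}}

```text
time: 22.42
ee_pos: [0.4697, 0.0661, 0.0235]
tool_rot: [0.913, -0.409, 0.001, -0.0]
ft_force: [-2.5, -0.5, 9.9]
finger_gap: 0.494
```

```bash
python3 st.py
```

```text
22.425 [0.4697 0.0661 0.0235] F [-2.54 -0.48  9.95] tool [-1.32  2.21 -9.95] T [-0.376 -0.117  0.028] 0.4937124051110944
```

Call:
{"op": "carry_out", "data": {"moves": [0,0,0,0,0,0,0,0,0,0,0,0]}}

```text
time: 22.68
ee_pos: [0.4697, 0.0661, 0.0235]
tool_rot: [0.913, -0.409, 0.001, -0.0]
ft_force: [-1.6, 0.4, 9.0]
finger_gap: 0.499
```

```bash
python3 st.py; python3 - <<'E'
from m import *
snap('wrist','w12');snap('scene','s12')
crop('w12',180,110,330,260,4,'c_w12'); crop('s12',180,180,290,260,6,'c_s12')
E
python3 st.py
```

```text
22.675 [0.4697 0.0661 0.0235] F [-1.57  0.41  8.97] tool [-1.34  0.89 -8.97] T [-0.368 -0.094 -0.041] 0.499170667791691
22.775 [0.4697 0.0661 0.0235] F [-1.89  0.01  8.7 ] tool [-1.26  1.4  -8.71] T [-0.377 -0.08  -0.019] 0.5005441625041581
```

View pics/c_w12.png

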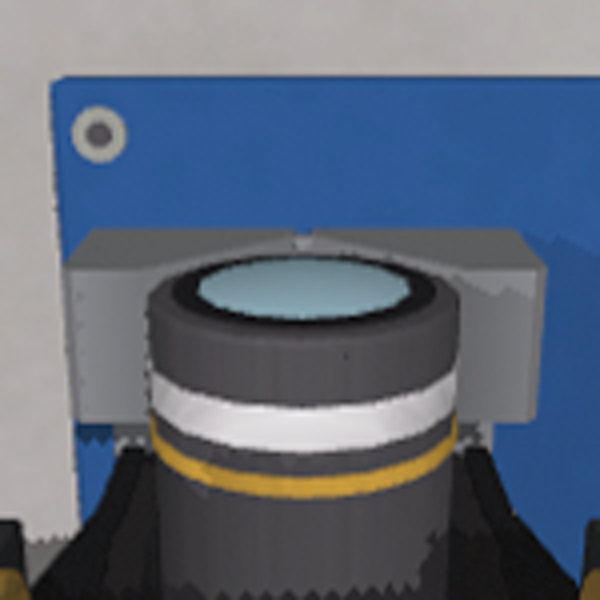

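View pics/c_s12.png

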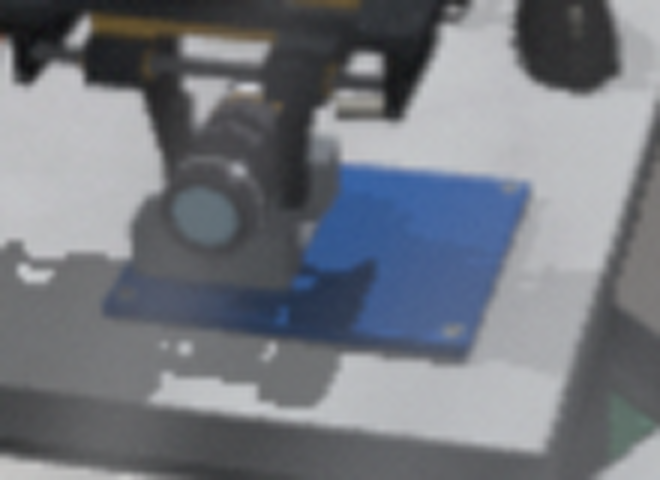

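```bash
python3 - <<'E'
from m import *
im,cw=load('w12'); f=lambda pts,z: ray(cw,C(pts,180,110,4),z)
q=f([[66,268],[545,265]],.036); print(q,np.linalg.norm(q[0]-q[1]))
d=q[0]-q[1]; th=np.arctan2(-d[0],d[1]); print(np.degrees(th))
ex=np.array([np.cos(th),np.sin(th),0]); ey=np.array([-np.sin(th),np.cos(th),0])
seat=q.mean(0)-.045*ex; seat[2]=.0431; print('seat',seat)
bot=f([[303,231]],.008)
print('lat of TCP',(cur()[0]-seat)@ey*1e3,'axial',(cur()[0]-seat)@ex*1e3)
g=f([[303,287]],.0431); print('glass centre axial', (g-seat)@ex*1e3,'lat',(g-seat)@ey*1e3)
a=np.linspace(0,2*np.pi,80); cr=cv2.imread('pics/c_w12.png')
for dx,col in((0,(0,255,0)),(-.002,(0,0,255))):
    X=seat+(.045+dx)*ex+.022*(np.cos(a)[:,None]*ey+np.sin(a)[:,None]*[0,0,1]); cv2.polylines(cr,[((proj(cw,X)-[180,110]+.5)*4-.5).round().astype(int)],True,col,1)
cv2.imwrite('pics/ov12.png',cr)
E
```

```text
[[0.48031511 0.12334451 0.036     ]
 [0.52742811 0.07135982 0.036     ]] 0.07015727036423637
42.185573589000796
seat [0.47052779 0.06713313 0.0431    ]
lat of TCP -0.24338867645662968 axial -1.293490981882181
glass centre axial [43.91301679] lat [0.33546224]
```

View pics/ov12.png

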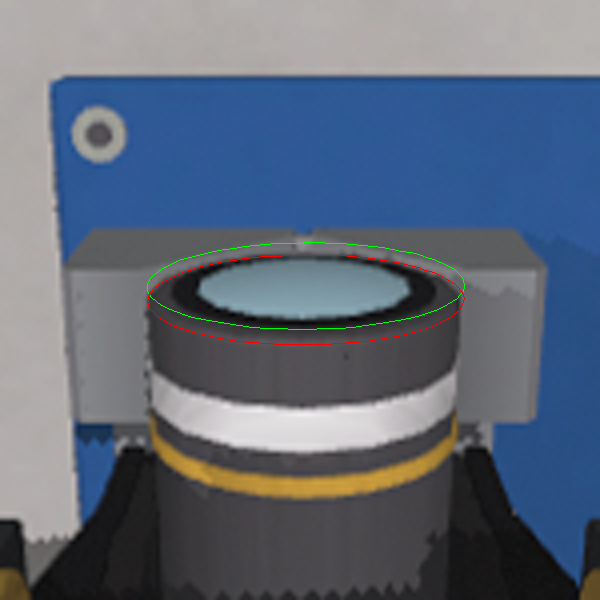

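Call:
{"op": "carry_out", "data": {"moves": [-0.005,0,0.003,0,0,0,-0.005,0,0.003,0,0,0,-0.005,0,0.003,0,0,0,-0.005,0,0.003,0,0,0]}}

```text
time: 23.28
ee_pos: [0.4697, 0.0661, 0.0235]
tool_rot: [0.913, -0.409, 0.001, -0.0]
ft_force: [-1.9, -1.1, 8.5]
finger_gap: 0.499
```

```bash
python3 st.py
```

```text
23.275 [0.4697 0.0661 0.0235] F [-1.85 -1.06  8.52] tool [-0.44  2.08 -8.52] T [-0.44   0.029  0.075] 0.4987009633438554
```

Call:
{"op": "carry_out", "data": {"moves": [0,0,0,0,0,0,0,0,0,0,0,0,0,0,0,0,0,0,0,0,0,0,0,0]}}

```text
time: 23.78
ee_pos: [0.4697, 0.0661, 0.0235]
tool_rot: [0.913, -0.409, 0.001, -0.0]
ft_force: [-1.5, -0.5, 9.1]
finger_gap: 0.498
```

```bash
python3 st.py
```

```text
23.775 [0.4697 0.0661 0.0235] F [-1.47 -0.49  9.07] tool [-0.61  1.42 -9.07] T [-0.485 -0.057  0.054] 0.4981650689022196
```

Call:
{"op": "carry_out", "data": {"moves": [0,0.01,0.003,-0.05,0,0,0,0.01,0.003,-0.05,0,0,0,0.01,0.003,-0.05,0,0,0,0.01,0.003,-0.05,0,0]}}

```text
time: 24.28
ee_pos: [0.4697, 0.066, 0.0235]
tool_rot: [0.913, -0.409, -0.0, 0.002]
ft_force: [-1.6, 0.1, 11.7]
finger_gap: 0.497
```

```bash
python3 st.py
```

```text
24.275 [0.4697 0.066  0.0235] F [-1.59  0.07 11.67] tool [ -1.09   1.18 -11.66] T [-0.36  -0.109  0.062] 0.4969988456067577
```

Call:
{"op": "carry_out", "data": {"moves": [0,0,0,0,0,0,0,0,0,0,0,0,0,0,0,0,0,0]}}

```text
time: 24.65
ee_pos: [0.4696, 0.066, 0.0235]
tool_rot: [0.913, -0.409, -0.0, 0.002]
ft_force: [-1.6, -0.3, 9.6]
finger_gap: 0.501
```

```bash
python3 st.py
```

```text
24.65 [0.4696 0.066  0.0235] F [-1.65 -0.29  9.63] tool [-0.87  1.47 -9.62] T [-0.36  -0.051  0.025] 0.5011452590002934
```

```bash
for i in 1 2 3 4; do python3 -c "
from m import *
snap('scene','s13')
"; python3 st.py; done; python3 -c "
from h import *
crop('s13',180,180,290,260,6,'c_s13')"
```

```text
24.7 [0.4696 0.066  0.0235] F [-2.26  0.04  9.69] tool [-1.52  1.7  -9.69] T [-0.35  -0.148  0.082] 0.4949849105280299
24.75 [0.4696 0.066  0.0235] F [-1.27 -0.29  9.87] tool [-0.62  1.18 -9.87] T [-0.303 -0.088  0.069] 0.49803676104280037
24.8 [0.4696 0.066  0.0235] F [-2.13  0.19 10.51] tool [ -1.54   1.51 -10.51] T [-0.355 -0.078  0.039] 0.4938974053757961
24.85 [0.4696 0.066  0.0235] F [-1.17  0.08  9.63] tool [-0.83  0.86 -9.62] T [-0.374 -0.069  0.079] 0.4971088000446162
```

View pics/s13.png

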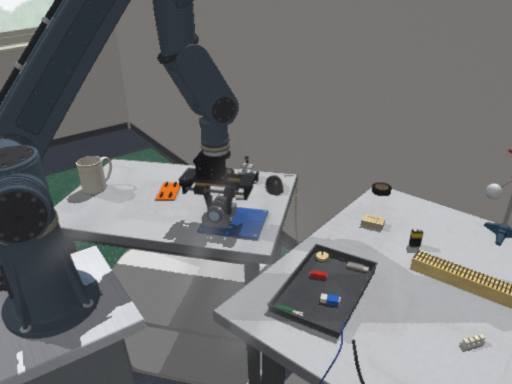

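The scene picture shows the barrel in the V at about (215,213) under the gripper. The red adapter (319,276) and the eraser (330,299) are in the tray, and the mouse, clamp and tape are where they were. The press reads a steady 10 N, so I'm handing in.

```bash
python3 -c "
from h import *
print(manip.close_job())"; python3 st.py
```

```text
the job is handed in; nothing more can be done
None
the job is handed in; nothing more can be done
```

The job was handed in at about 24.9 s. The red adapter and then the eraser went into the middle of the parts tray. The lens barrel then went from its rest into the V-block, where the gripper is still holding it pressed down.

**Press force:** the last five readings were 9.6 to 10.5 N downward, with about 1 to 2 N sideways. One reading touched 11.7 N while I was adjusting.

**Seating:** the tool height stopped changing (23.5 mm, as expected) while the force kept rising, and it would not move sideways. I take that to mean both sloping faces carry load, though no picture could show it directly.

**Bystanders:** the last scene picture shows both parts in the tray. The mouse and clamp are where they were; the tape roll was hidden behind the gripper in it, but the top picture taken just before the barrel was lowered shows it in place.

**Checks that disagreed:**
- **Centring:** the last wrist picture puts the barrel about 1 mm, at most 1.6 mm, from centre towards the V's -x end. The earlier fits put it within about 0.5 mm. I did not re-seat it.
- **Load between the ends:** a small leftover moment suggests the -x end carries somewhat more of the load. A 0.3 degree tilt reduced the moment but did not remove it.

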